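# Clear a jammed slide scanner under its latched stop

## Robot

A 6-joint arm with a two-finger parallel gripper is mounted at the origin on the work surface. World frame = base frame: x ahead of the robot, y to its left, z up, the work surface at z = 0. Lengths are in mm, angles in rad, forces in N, time in s.
With the tool pointing down it reaches from about 325 to 775 mm from the base axis. Payload 5.5 kg.
Tool frame: the origin (TCP) lies midway between the tips of the shut fingers; the grasp point (between the pads) lies 19 mm behind it; z points along the fingers, y is the direction in which the jaws open and shut (so a half turn about z gives the same grasp; the last joint's range is limited). The gripper opens to 85 mm and grips with 20 to 120 N. Pads are 22 mm wide; open, the fingers measure 114 mm over their backs; the gripper's body (76 mm by 85 mm) begins 54 mm behind the grasp point. The pads swing forward as they close: fully open they stand 13 mm farther back than shut.
Start: joints at [1.064, 0.091, 1.231, -0, 1.82, -0.057], TCP at [260.878, 540.333, 231.275] pointing down, gripper open.
Joint ranges: [-2.87, 2.87], [-0.86, 2.18], [0.17, 2.46], [-1.51, 4.65], [0.06, 2.69], [-2.65, 2.65]. Speed limits (rad/s): [2.57, 2.57, 3.01, 3.14, 3.14, 3.14].

## Interface

Orientations are given as a 3x3 rotation matrix whose columns are the frame's x, y, z axes.
In Python, from cell import manip, optics gives the robot as it stands.
- The arm moves only by the tool apply_moves, never from a script. Its arguments are lists of equal length, an entry for each row: "claw": the closure, from 0 (fully open) to 1 (shut); "delta_pos": the shift along the world's x, y, z in units of 75 cm (1.0 is 75 cm), a list of three; "dr": the turn, a rotation vector about the world's x, y, z in units of pi rad (1.0 is pi rad), a list of three. In form: {"claw": [claw, ...], "delta_pos": [[x, y, z], ...], "dr": [[ax, ay, az], ...]}. A call has 1 to 8 rows; each row is the pose to reach, as a shift and turn from the pose commanded when the call began, turning the shorter way round; what a row does not reach only later rows make up. A row lasts 1/12 s, in which the tool goes at most 41.7 mm and 7.16 degrees, less where a joint would pass 70% of its speed; a pose out of reach is approached as far as the arm can. A call with a number of a shift or a turn outside -1 to 1 is refused whole. A call with a gripper value outside its range is refused whole. The fingers move at their own pace and stop on an object; "newtons" is the grip in N (left out, the last holds). Time passes only in rows, so rows that repeat a pose let the fingers close. It gives the time, the measured TCP pose, the force and the opening at its end, in the units of the state.
- manip.sense(): the state, without advancing time (a new reading comes with each control period).
- optics.get_image(name): name is "side" or "top"; returns (picture, depth): 420x560x3 uint8, red, green, blue; 420x560 float32, mm along the optical axis (not along the pixel's ray), 0 where there is no reading.
- optics.camera_params(name): a dict with "fx", "fy", "cx", "cy" (pixels), "R" (3x3) and "t" (3): a world point X has camera coordinates R X + t. Camera axes: x right, y down, z forward; pixel columns grow to the right and rows downward; lengths in mm; the calibration is good to about 2 mm. A picture is of the moment at which its call begins. camera_params takes no time and is no camera call.
- manip.sign_off(): hands the job in, once; it reports no verdict.
The state is a dict: "time_s": time; "joint_positions": joint angles; "qd": joint speeds; "joint_efforts": joint torques, N m; "ee_pos": TCP position; "ee_rot": TCP orientation; "ft_force": force on the tool from outside, world axes, zero at the start; "torque": the same for the moment, N m; "gripper_width": finger opening in mm.
Only numpy, scipy, OpenCV 4.12 (cv2) and the standard library are available. Lean on these libraries where they do the work, as an engineer would, in place of code of your own. Each camera call takes 0.05 s, during which the arm holds its last target. There are 200 camera calls.

## Task

A bottle has toppled onto the scanner's bed and its carriage has stalled under the microscope head: before touching anything else, push the mushroom stop down until it latches and let go of it. Then set the bottle down lying flat in the empty tray without dropping it, draw the carriage fully out to its end stop, and only then twist the mushroom clockwise and let go, so that it springs fully up again. Do not strike the head, and leave the upright bottle, the jar, the vial rack and the magnifier where they stand.

Things in the scene. Friction and masses are not known exactly. Their poses are not given: they have to be found in the camera images.
- stop_top (a point): centre of the top of the stop's mushroom cap, z up: red plastic disc 40 mm across, 18 mm high, white turn marks, on a short stem. Cap top 100 mm above the bench when up. The rim is vertical from 4 to 16 mm above the cap's underside. Under the cap a collar, 31 mm across and 6 mm high, on the enclosure; beside the cap fingers may go down to the enclosure's top, z = 62 mm
- stop_base: stop station, screwed to the bench: grey and white enclosure 80 x 80 mm, 62 mm high, with the mushroom cap in the middle of its top and feet that stand out 10 mm at its +x and -x sides, 4 mm high. Origin: centre of its underside, under the cap's axis
- stop (a joint): how far the cap is pressed down (m): 0 up, 0.009 bottomed. About 8 N takes it past its catch (up to 20 N does no harm); pressed beyond 0.008 and let go, it latches and rests at 0.0075, and cannot be pulled up. When unlatched, its spring (3 to 6 N) lifts it to 0 by itself
- stop_knob (a joint): turn of the cap (rad), growing clockwise seen from above, 0 to 0.95; the whole cap turns. A spring (0.03 to 0.09 N m) turns it back to 0 when let go. Turned beyond about 0.6 (0.8 is safe) the catch lets go and the cap springs up once nothing holds it; a firm grip holds it down, so let go while it is turned
- scanner: slide scanner, fixed: cream casting 150 mm (its x) by 500 mm (its y) with a flat steel bed on top, 132 x 480 mm, at z = 45 mm. Origin: centre of the underside. The carriage travels along its y axis; the microscope head stands at its -y end. Across the +y end of the bed an end plate 26 mm high, its face 225 mm from the origin
- head: the scanner's microscope head, fixed, same origin and axes as the scanner. Column behind the bed (x 73 to 143 mm, y -220 to -110 mm); its arm overhangs the bed from y = -205 to -125 mm, lowest point z = 146 mm (objective), top 307 mm; eyepieces reach forward to x = -70 mm
- carriage (a joint): position of the carriage along the scanner's +y (m), 0 to 0.205. It starts between 0 and 0.045, partly under the head; 0.205 is fully out at its end stop by the end plate. It slides with 2 N of friction and stays where it is left
- carriage_post (a point): centre of the top of the upright post (the grip) on the tongue at the carriage's +y end; axes as the scanner's. Steel rod 18 mm in diameter with a black knob 23 mm across and 16 mm high; its top is 62 mm above the bed (z = 107 mm), the tongue's top 15 mm above the bed. The carriage is an aluminium plate 104 x 120 mm with a white block of three capped vials clamped on it
- bottle_mid (a point): middle of the toppled bottle, lying flat on the bed ahead of the carriage, in any direction: square frosted bottle 46 x 46 mm, 105 mm long with its round white cap. x axis along it from base to cap; the square part reaches from x = -52 to +19 mm. The middle is 23 mm above what it lies on. 0.1 to 0.2 kg, mass centre about x = -12 mm
- bottle: the toppled bottle: the same axes as bottle_mid, origin 23 mm below it, on the side it lies on
- tray: empty steel tray, fixed: outside 150 mm (x) by 190 mm (y), 32 mm high, walls and floor 4 mm. Origin: centre of the underside
- twin: bystander: the same square bottle standing upright on the bench in front of the scanner, 46 x 46 x 105 mm. Origin: centre of its underside
- jar: bystander: round screw jar, 52 mm in diameter, 95 mm high, standing 95 to 107 mm from the stop's axis. Origin: centre of its underside
- loupe: bystander: black stand magnifier, waisted cylinder 50 mm in diameter, 60 mm high, beside the tray, 120 to 130 mm from its middle towards the tray's +y. Origin: centre of its underside
- rack: bystander: white rack with eight small capped vials, 50 x 130 mm, 61 mm high, on the bench behind the scanner's bed. Origin: centre of its underside
Not all that is in view belongs to the job. Leave any blue look-alike of the bottle alone.

How it is judged (in metres and radians):
On the way, in this order (a step that is already met when the one before it is completed fails the run):
1. the stop is pressed down and latched, and let go, before the bottle or the carriage has been moved (value of joint stop above 0.006 m and contact force between the fingers and stop_base below 0.2 N and distance of each of bottle_mid, carriage_post from where it was at the start of the episode below 0.008 m), for 0.2 s.
2. with the stop latched and the carriage not yet moved, the bottle has been set down lying flat in the tray and let go (value of joint stop above 0.006 m and distance of carriage_post from where it was at the start of the episode below 0.008 m and x of bottle_mid in the frame of tray between -0.06 and 0.06 m and y of bottle_mid in the frame of tray between -0.075 and 0.075 m and z of bottle_mid in the frame of tray between 0.02 and 0.035 m and contact force between the fingers and bottle below 0.2 N and linear speed of bottle below 0.03 m/s), for 0.2 s.
3. with the stop still latched, the carriage is fully out at its end stop (value of joint stop above 0.006 m and value of joint carriage above 0.2 m), for 0.2 s.
4. the stop has been twisted and has sprung fully up (value of joint stop below 0.001 m), for 0.2 s.
At the end, for the whole second after the job is handed in: the stop is fully up (within 1 mm), the carriage is at its end stop (within 5 mm), the bottle lies flat inside the tray (its middle within 60 x 75 mm of the tray's centre and 20 to 35 mm above the tray's underside), at rest and released (value of joint stop below 0.001 m and value of joint carriage above 0.2 m and velocity of joint carriage below 0.01 m/s and x of bottle_mid in the frame of tray between -0.06 and 0.06 m and y of bottle_mid in the frame of tray between -0.075 and 0.075 m and z of bottle_mid in the frame of tray between 0.02 and 0.035 m and contact force between the fingers and bottle below 0.2 N and linear speed of bottle below 0.02 m/s); the robot touches nothing.
It fails at once if the microscope head is struck (over 8 N) (contact force between anything else and head above 8 N).
It fails at once if the bottle is dropped or thrown (over 0.7 m/s while the fingers do not hold it) (contact force between the fingers and bottle below 0.1 N and linear speed of bottle above 0.7 m/s).
It fails at once if a bystander (upright bottle, jar, vial rack or magnifier) is moved by over 15 mm or tipped (distance of any of twin, jar, rack, loupe from where it was at the start of the episode above 0.015 m or angle between any of twin, jar, rack, loupe's own z axis and vertical above 0.3 rad).
It also fails if it takes over 72 s, if anything falls off the work surface, if the arm or the gripper's body presses on something with over 40 N, if the wrist force passes 120 N, or if a joint passes its speed limit or range.

## Working session

There is one attempt and no reset: what is moved stays moved. The work goes in short steps, Python scripts to look and compute and a tool call to move; the robot and the scene stay as the last step left them, time stands still between calls to the robot, and variables do not carry over. Pictures are saved under pics/ and viewed, about 8 in all and at most 12, crops included, and the job is handed in when it is done.

Besides the shell and the picture viewer there is one more tool, called as name(argument=value, ...) on one line, values as JSON. apply_moves: Moves the arm, as the interface text tells. Shifts and turns lie within -1 to 1; 1 stands for 75 cm of shift or pi rad of turn. Its arguments: {"type":"object","properties":{"claw":{"type":"array"},"delta_pos":{"type":"array"},"dr":{"type":"array"},"newtons":{"type":"number"}},"required":["claw","delta_pos","dr"]}

```bash
mkdir -p pics; ls; python3 - <<'E'
from cell import manip, optics
import cv2, numpy as np, pickle
d={}
for n in ("top","side"):
    im,dp=optics.get_image(n); d[n]=(im,dp,optics.camera_params(n))
    cv2.imwrite(f"pics/{n}0.png",im[:,:,::-1])
    p=d[n][2]; print(n,p, "cam", -np.array(p["R"]).T@np.array(p["t"]))
pickle.dump(d,open("d0.pkl","wb"))
print(manip.sense())
E
```

```text
pics
top {'fx': 499.70791651910406, 'fy': 499.70791651910406, 'cx': 284.7013452510818, 'cy': 198.63415456904164, 'R': array([[ 0.00432682, -0.999704  , -0.0239414 ],
       [-0.99623943, -0.00223755, -0.08661407],
       [ 0.08653487,  0.02422613, -0.99595422]]), 't': array([  58.27263736,  494.54906623, 1478.69393031])} cam [ 364.47856026   23.53893008 1516.94150072]
side {'fx': 473.68760592736623, 'fy': 473.68760592736623, 'cx': 283.8593609636078, 'cy': 204.9654667686459, 'R': array([[ 0.96009424, -0.27951574,  0.00948652],
       [-0.16585696, -0.59634947, -0.78540358],
       [ 0.22518995,  0.75248805, -0.61891132]]), 't': array([-491.10773375,  183.71407148, 1133.80213347])} cam [ 246.65912244 -880.88711058  850.67156989]
{'time_s': 0.1, 'joint_positions': array([ 1.06428631e+00,  9.17937261e-02,  1.23177416e+00,  1.58102647e-05,
        1.81978360e+00, -5.66936343e-02]), 'qd': array([ 7.29916616e-05, -2.58443274e-03, -3.08512655e-03, -2.39956396e-05,
        6.35854034e-04, -8.76298725e-05]), 'joint_efforts': array([ 3.16090431e-03, -4.60215390e+01, -4.19218004e+01,  4.25136636e-05,
        1.06327681e-02, -2.61546705e-05]), 'ee_pos': array([260.75281832, 540.10169111, 230.25293695]), 'ee_rot': array([[-9.00528594e-01,  4.34795929e-01, -8.66659797e-04],
       [ 4.34796778e-01,  9.00527301e-01, -1.53056755e-03],
       [ 1.14966266e-04, -1.75514073e-03, -9.99998453e-01]]), 'ft_force': array([1.06631526, 0.09637301, 0.39020672]), 'torque': array([ 0.01919288, -0.02063545,  0.00507786]), 'gripper_width': 85.2186544009321}
```

View pics/top0.png

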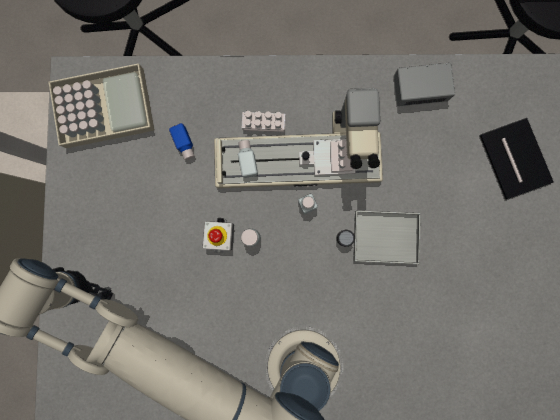

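View pics/side0.png

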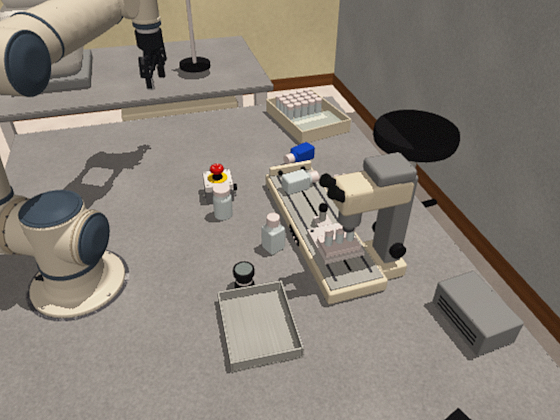

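The top view shows the red stop at (216,237), jar (250,238), frosted bottle on the bed (247,160) with its cap at (245,145), carriage post (305,157), tray (387,238), loupe (345,238) and twin (308,204). 
Possible mix-ups for the bottle are the blue look-alike (181,140), the upright twin (308,204) and the jar (250,238). I choose the frosted bottle lying on the bed at (247,160).

```bash
cat > h.py <<'E'
import numpy as np, cv2
def ray(p,uv,z):
    R=np.array(p["R"]);t=np.array(p["t"]);c=-R.T@t
    d=R.T@np.array([(uv[0]-p["cx"])/p["fx"],(uv[1]-p["cy"])/p["fy"],1.])
    return c+d*(z-c[2])/d[2]
def blob(mask,minA=15):
    n,l,s,c=cv2.connectedComponentsWithStats(mask.astype(np.uint8))
    return [(s[i,4],c[i],s[i,:4],l==i) for i in range(1,n) if s[i,4]>=minA]
def cloud(dp,p):
    v,u=np.mgrid[:dp.shape[0],:dp.shape[1]]
    X=np.stack([(u-p["cx"])/p["fx"]*dp,(v-p["cy"])/p["fy"]*dp,dp],-1)
    return (X-np.array(p["t"]))@np.array(p["R"])
E
python3 - <<'E'
import pickle,numpy as np,cv2
from h import *
np.set_printoptions(precision=1,suppress=True)
d=pickle.load(open("d0.pkl","rb"))
for n in d:
    im,dp,p=d[n]; r,g,b=[im[:,:,i].astype(int) for i in range(3)]
    for A,c,s,_ in blob((r>120)&(g<70)&(b<70)): print(n,"red",A,c,s,ray(p,c,96))
im,dp,p=d["top"]; C=cloud(dp,p)
def box(name,u0,u1,v0,v1,z0,z1):
    sub=C[v0:v1,u0:u1]; m=(sub[...,2]>z0)&(sub[...,2]<z1)&(dp[v0:v1,u0:u1]>0)
    P=sub[m]; (c,s,a)=cv2.minAreaRect(P[:,:2].astype(np.float32))
    print(name,len(P),"zmed",np.median(P[:,2]),"zmax",P[:,2].max(),"mean",P.mean(0),"rect",c,s,a)
box("bottle",234,262,134,182,75,120)
box("scanner",205,300,125,195,30,60)
box("endplate",205,230,125,195,60,80)
box("tray",345,430,200,275,24,45)
box("stop",195,240,215,260,50,70)
box("cap",195,240,215,260,88,110)
box("jar",238,265,225,252,80,110)
box("post",293,316,145,170,95,125)
box("twin",295,320,190,218,85,120)
box("loupe",333,354,225,252,45,75)
T=cv2.resize(im[90:260,190:330],None,fx=5,fy=5,interpolation=cv2.INTER_CUBIC)[:600]
S=im[140:280,190:350]; 
cv2.imwrite("pics/crop0.png",cv2.resize(im[120:250,195:325],None,fx=4.6,fy=4.6,interpolation=cv2.INTER_CUBIC)[:,:,::-1])
E
```

```text
top red 115 [215. 235.] [209 229  13  13] [383.5 256.2  96. ]
side red 88 [216.3 168.7] [210 164  14  10] [382.8 248.3  96. ]
bottle 509 zmed 90.3905078225523 zmax 100.51457935824338 mean [602.9 169.8  89.5] rect (608.291748046875, 170.9930419921875) (105.7861557006836, 46.425140380859375) 10.378013610839844
scanner 3602 zmed 45.61677940545759 zmax 59.97102173285394 mean [609.4 129.6  45.3] rect (624.3150024414062, 144.5071563720703) (187.25509643554688, 257.22625732421875) 1.4824320077896118
endplate 246 zmed 71.25444260578031 zmax 79.21063735416618 mean [603.  252.3  70.4] rect (602.9305419921875, 249.1455078125) (128.76531982421875, 24.912487030029297) 2.2444422245025635
tray 367 zmed 32.14479176170912 zmax 41.35308571931161 mean [ 378.8 -247.1   32. ] rect (381.60205078125, -242.7800750732422) (191.48764038085938, 150.0426788330078) 87.85674285888672
stop 591 zmed 63.52372392162616 zmax 69.87664127882204 mean [383.2 254.3  63.2] rect (383.18646240234375, 256.5663757324219) (80.56336975097656, 79.91596984863281) 86.54254150390625
cap 152 zmed 100.62415876824058 zmax 108.7594283829
[... 173 characters left out ...]
7569324402 mean [378.8 159.4  96.1] rect (379.7861328125, 159.55355834960938) (42.58538818359375, 45.23396682739258) 0.21824419498443604
post 50 zmed 108.38807932964805 zmax 115.54383421761364 mean [612.1   0.1 108.1] rect (612.1366577148438, 0.17363548278808594) (20.724220275878906, 20.497657775878906) 47.64478302001953
twin 107 zmed 105.90002744913342 zmax 112.26793590937233 mean [478.   -7.  105.8] rect (477.95477294921875, -6.867502212524414) (30.42378044128418, 31.210224151611328) 61.960750579833984
loupe 233 zmed 61.672882038928094 zmax 69.44927353309255 mean [ 377.6 -117.2   61.5] rect (376.9588623046875, -116.65149688720703) (46.304290771484375, 46.34841537475586) 0.34086480736732483
```

View pics/crop0.png

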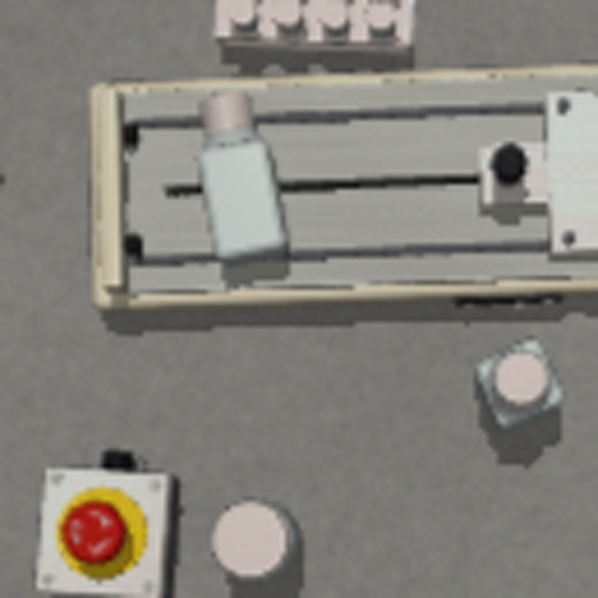

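The crop confirms the frosted bottle lying on the bed, cap towards +x, with its axis about 10° off x. The stop, post, twin and jar are all distinct in it. I'm moving above the stop with the fingers shut.

apply_moves(claw=[1,1,1,1,1,1,1,1], delta_pos=[[0.163,-0.379,-0.108],[0.163,-0.379,-0.108],[0.163,-0.379,-0.108],[0.163,-0.379,-0.108],[0.163,-0.379,-0.108],[0.163,-0.379,-0.108],[0.163,-0.379,-0.108],[0.163,-0.379,-0.108]], dr=[[0,0,0],[0,0,0],[0,0,0],[0,0,0],[0,0,0],[0,0,0],[0,0,0],[0,0,0]], newtons=40)

```text
time_s: 0.77
ee_pos: [383.4, 252.9, 148.8]
ee_rot: [[-0.9, 0.436, -0.001], [0.436, 0.9, -0.002], [0.0, -0.002, -1.0]]
ft_force: [0.1, -0.7, 0.5]
gripper_width: 0.0
```

apply_moves(claw=[1,1,1,1,1,1,1,1], delta_pos=[[0,0,-0.03],[0,0,-0.056],[0,0,-0.062],[0,0,-0.066],[0,0,-0.07],[0,0,-0.074],[0,0,-0.077],[0,0,-0.077]], dr=[[0,0,0],[0,0,0],[0,0,0],[0,0,0],[0,0,0],[0,0,0],[0,0,0],[0,0,0]])

```text
time_s: 1.43
ee_pos: [383.5, 256.8, 93.5]
ee_rot: [[-0.901, 0.434, 0.002], [0.434, 0.901, 0.001], [-0.001, 0.002, -1.0]]
ft_force: [-0.1, -0.7, 1.0]
gripper_width: -0.1
```

apply_moves(claw=[1,1,1,1,1], delta_pos=[[0,0,-0.002],[0,0,-0.004],[0,0,-0.006],[0,0,-0.006],[0,0,-0.006]], dr=[[0,0,0],[0,0,0],[0,0,0],[0,0,0],[0,0,0]])

```text
time_s: 1.85
ee_pos: [383.7, 257.0, 91.4]
ee_rot: [[-0.901, 0.434, 0.003], [0.434, 0.901, 0.002], [-0.002, 0.003, -1.0]]
ft_force: [-4.7, -2.5, 14.3]
gripper_width: -0.1
```

apply_moves(claw=[1,1,1,1,1,1], delta_pos=[[0,0,-0.001],[0,0,-0.001],[0,0,0.01],[0,0,0.03],[0,0,0.06],[0,0,0.08]], dr=[[0,0,0],[0,0,0],[0,0,0],[0,0,0],[0,0,0],[0,0,0]])

```text
time_s: 2.35
ee_pos: [383.3, 256.4, 149.6]
ee_rot: [[-0.901, 0.434, 0.001], [0.434, 0.901, 0.001], [-0.001, 0.001, -1.0]]
ft_force: [0.8, 0.6, 0.6]
gripper_width: 0.2
```

```bash
python3 - <<'E'
from cell import manip, optics
from h import *
im,dp=optics.get_image("side");p=optics.camera_params("side")
r,g,b=[im[:,:,i].astype(int) for i in range(3)]
for A,c,s,_ in blob((r>120)&(g<70)&(b<70)): print(A,c,s)
im2=cv2.resize(im[130:230,170:330],None,fx=4,fy=4)
cv2.imwrite("pics/side1.png",im2[:,:,::-1])
print({k:manip.sense()[k] for k in("time_s","ee_pos","ft_force")})
E
```

```text
83 [217.07228916 170.79518072] [211 166  13  10]
{'time_s': 2.4, 'ee_pos': array([384.40188   , 257.05414108, 152.86049916]), 'ft_force': array([0.47858534, 0.00550999, 1.81228063])}
```

View pics/side1.png

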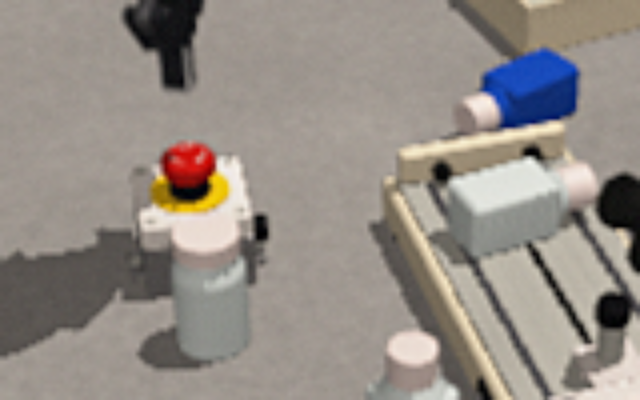

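The crop shows the cap 2.1 px lower than before, about 7.5 mm, with the fingers clear, so the stop is latched. Next is the bottle.

apply_moves(claw=[0,0,0,0,0,0,0,0], delta_pos=[[0.282,-0.117,0],[0.282,-0.117,0],[0.282,-0.117,0],[0.282,-0.117,0],[0.282,-0.117,0],[0.282,-0.117,0],[0.282,-0.117,0],[0.282,-0.117,0]], dr=[[0,0,0.201],[0,0,0.201],[0,0,0.201],[0,0,0.201],[0,0,0.201],[0,0,0.201],[0,0,0.201],[0,0,0.201]])

```text
time_s: 3.07
ee_pos: [595.1, 167.6, 146.2]
ee_rot: [[-0.984, -0.179, -0.002], [-0.179, 0.984, -0.0], [0.002, 0.0, -1.0]]
ft_force: [-0.5, -0.5, 0.6]
gripper_width: 85.3
```

apply_moves(claw=[0,0,0,0,0,0,0,0], delta_pos=[[0,0,-0.04],[0,0,-0.07],[0,0,-0.09],[0,0,-0.105],[0,0,-0.115],[0,0,-0.122],[0,0,-0.127],[0,0,-0.127]], dr=[[0,0,0],[0,0,0],[0,0,0],[0,0,0],[0,0,0],[0,0,0],[0,0,0],[0,0,0]])

```text
time_s: 3.73
ee_pos: [594.5, 168.6, 52.8]
ee_rot: [[-0.983, -0.181, 0.0], [-0.181, 0.983, 0.0], [-0.0, 0.0, -1.0]]
ft_force: [-0.4, -0.0, 0.3]
gripper_width: 85.5
```

apply_moves(claw=[0.3,0.4,0.5,0.6,0.7,0.8,0.8,0.8], delta_pos=[[0,0,0],[0,0,0],[0,0,0],[0,0,0],[0,0,0],[0,0,0],[0,0,0],[0,0,0]], dr=[[0,0,0],[0,0,0],[0,0,0],[0,0,0],[0,0,0],[0,0,0],[0,0,0],[0,0,0]])

```text
time_s: 4.4
ee_pos: [595.2, 168.4, 53.8]
ee_rot: [[-0.984, -0.181, 0.002], [-0.181, 0.984, 0.0], [-0.002, -0.0, -1.0]]
ft_force: [0.0, -0.5, 5.8]
gripper_width: 45.7
```

apply_moves(claw=[0.8,0.8,0.8,0.8,0.8,0.8,0.8,0.8], delta_pos=[[0,0,0.005],[0,0,0.02],[0,0,0.05],[0,0,0.08],[0,0,0.12],[0,0,0.16],[0,0,0.19],[0,0,0.19]], dr=[[0,0,0],[0,0,0],[0,0,0],[0,0,0],[0,0,0],[0,0,0],[0,0,0],[0,0,0]], newtons=50)

```text
time_s: 5.07
ee_pos: [596.2, 168.8, 202.5]
ee_rot: [[-0.983, -0.181, 0.009], [-0.181, 0.984, 0.002], [-0.009, 0.001, -1.0]]
ft_force: [0.6, 0.2, -0.1]
gripper_width: 45.6
```

```bash
python3 - <<'E'
from cell import manip, optics
from h import *
im,dp=optics.get_image("side")
cv2.imwrite("pics/side2.png",cv2.resize(im[60:260,180:400],None,fx=3,fy=3)[:,:,::-1])
print({k:manip.sense()[k] for k in("time_s","ee_pos","ft_force","gripper_width","joint_positions")})
E
```

```text
{'time_s': 5.1167, 'ee_pos': array([595.71911476, 168.65058895, 199.1976957 ]), 'ft_force': array([ 1.15079774,  0.09579042, -2.55900616]), 'gripper_width': 45.611859598412785, 'joint_positions': array([ 2.20906874e-01,  1.33112625e-01,  1.24227333e+00,  6.42824413e-05,
        1.76016220e+00, -1.53164775e+00])}
```

View pics/side2.png

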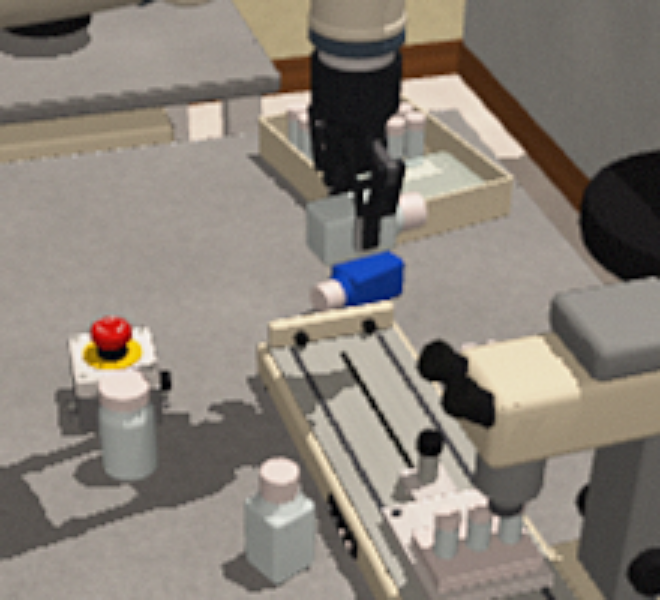

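apply_moves(claw=[0.8,0.8,0.8,0.8,0.8,0.8,0.8,0.8], delta_pos=[[-0.03,-0.025,0],[-0.07,-0.06,0],[-0.11,-0.095,0],[-0.15,-0.13,0],[-0.19,-0.165,0],[-0.23,-0.2,0],[-0.26,-0.24,0],[-0.265,-0.28,0]], dr=[[0,0,-0.01],[0,0,-0.02],[0,0,-0.03],[0,0,-0.04],[0,0,-0.05],[0,0,-0.06],[0,0,-0.069],[0,0,-0.069]])

```text
time_s: 5.78
ee_pos: [392.5, -42.1, 193.7]
ee_rot: [[-0.999, 0.035, -0.003], [0.035, 0.999, 0.001], [0.003, 0.0, -1.0]]
ft_force: [0.3, -0.3, -1.7]
gripper_width: 45.3
```

```bash
python3 - <<'E'
from cell import manip
print({k:manip.sense()[k] for k in("time_s","ee_pos","ee_rot","gripper_width","joint_positions")})
E
```

```text
{'time_s': 5.7833, 'ee_pos': array([392.54877519, -42.0730223 , 193.74099656]), 'ee_rot': array([[-9.99366358e-01,  3.54962817e-02, -2.62597453e-03],
       [ 3.54950752e-02,  9.99369724e-01,  5.04683562e-04],
       [ 2.64223384e-03,  4.11154610e-04, -9.99996425e-01]]), 'gripper_width': 45.261091122433655, 'joint_positions': array([-1.92991296e-01, -4.75977501e-01,  1.79364389e+00, -8.61643762e-06,
        1.82660029e+00, -1.72828659e+00])}
```

apply_moves(claw=[0.8,0.8,0.8,0.8,0.8,0.8,0.8,0.8], delta_pos=[[-0.006,-0.04,0],[-0.012,-0.09,0],[-0.02,-0.14,0],[-0.026,-0.19,0],[-0.032,-0.23,0],[-0.036,-0.255,0],[-0.038,-0.2675,0],[-0.038,-0.2675,0]], dr=[[0,0,0],[0,0,0],[0,0,0],[0,0,0],[0,0,0],[0,0,0],[0,0,0],[0,0,0]])

```text
time_s: 6.45
ee_pos: [366.4, -243.2, 193.3]
ee_rot: [[-0.999, 0.038, -0.003], [0.038, 0.999, 0.002], [0.003, 0.002, -1.0]]
ft_force: [0.4, 0.1, -1.0]
gripper_width: 45.5
```

```bash
python3 - <<'E'
from cell import manip, optics
from h import *
im,dp=optics.get_image("side")
cv2.imwrite("pics/side3.png",cv2.resize(im[150:400,150:400],None,fx=2.4,fy=2.4)[:,:,::-1])
print({k:manip.sense()[k] for k in("time_s","ee_pos","ft_force","gripper_width","joint_positions")})
E
```

```text
{'time_s': 6.5, 'ee_pos': array([ 366.90010135, -242.05540237,  193.80637559]), 'ft_force': array([ 0.85695403,  1.46767587, -0.83295791]), 'gripper_width': 45.50727016841011, 'joint_positions': array([-6.60988145e-01, -3.47695020e-01,  1.69904913e+00,  4.92895171e-04,
        1.79323464e+00, -2.19515259e+00])}
```

View pics/side3.png

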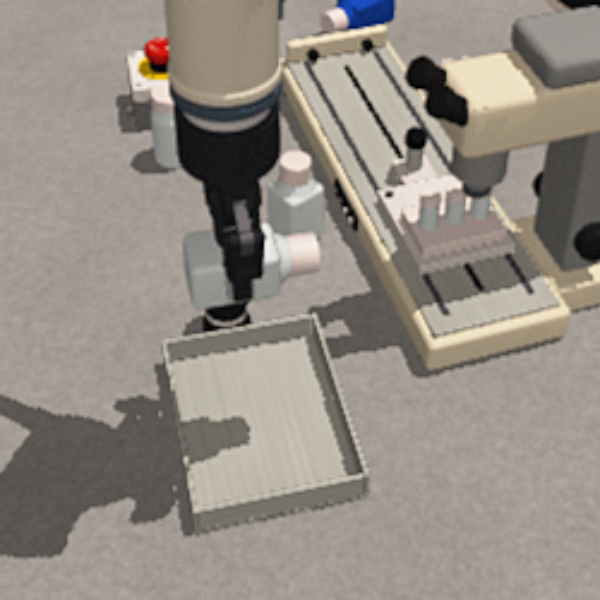

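apply_moves(claw=[0.8,0.8,0.8,0.8,0.8,0.8,0.8,0.8], delta_pos=[[0,0,-0.04],[0,0,-0.085],[0,0,-0.13],[0,0,-0.17],[0,0,-0.2],[0,0,-0.22],[0,0,-0.23],[0,0,-0.234]], dr=[[0,0,0],[0,0,0],[0,0,0],[0,0,0],[0,0,0],[0,0,0],[0,0,0],[0,0,0]])

```text
time_s: 7.17
ee_pos: [367.0, -240.4, 18.2]
ee_rot: [[-0.999, 0.033, -0.002], [0.033, 0.999, 0.002], [0.002, 0.002, -1.0]]
ft_force: [0.6, -0.2, -2.0]
gripper_width: 45.4
```

apply_moves(claw=[0.8,0.8,0.8,0.8,0.8], delta_pos=[[0,0,-0.003],[0,0,-0.006],[0,0,-0.009],[0,0,-0.0105],[0,0,-0.0105]], dr=[[0,0,0],[0,0,0],[0,0,0],[0,0,0],[0,0,0]])

```text
time_s: 7.58
ee_pos: [367.9, -242.7, 12.8]
ee_rot: [[-0.999, 0.035, 0.001], [0.035, 0.999, -0.001], [-0.001, -0.001, -1.0]]
ft_force: [1.4, 0.0, 1.5]
gripper_width: 45.1
```

Light contact with the floor. Opening slowly.

apply_moves(claw=[0.4,0.35,0.3,0.25,0.2,0.2,0.2,0.2], delta_pos=[[0,0,-0.001],[0,0,-0.001],[0,0,-0.001],[0,0,-0.001],[0,0,-0.001],[0,0,-0.001],[0,0,0.01],[0,0,0.03]], dr=[[0,0,0],[0,0,0],[0,0,0],[0,0,0],[0,0,0],[0,0,0],[0,0,0],[0,0,0]])

```text
time_s: 8.25
ee_pos: [366.3, -241.5, 33.2]
ee_rot: [[-0.999, 0.035, -0.003], [0.035, 0.999, 0.002], [0.003, 0.002, -1.0]]
ft_force: [0.4, 0.1, -0.4]
gripper_width: 68.5
```

apply_moves(claw=[0.2,0.2,0.2,0.2,0.2,0.2,0.2,0.2], delta_pos=[[0,0,0.04],[0,0,0.09],[0,0,0.14],[0,0,0.19],[0,0.02,0.225],[0,0.06,0.225],[0,0.11,0.225],[0,0.16,0.225]], dr=[[0,0,0],[0,0,0],[0,0,0],[0,0,0],[0,0,-0.03],[0,0,-0.06],[0,0,-0.09],[0,0,-0.12]])

```text
time_s: 8.92
ee_pos: [367.2, -121.5, 204.6]
ee_rot: [[-0.914, 0.407, 0.002], [0.407, 0.914, -0.001], [-0.002, 0.0, -1.0]]
ft_force: [0.8, -0.1, -0.7]
gripper_width: 68.4
```

```bash
python3 - <<'E'
from cell import manip, optics
from h import *
np.set_printoptions(precision=2,suppress=True)
im,dp=optics.get_image("top");p=optics.camera_params("top");C=cloud(dp,p)
cv2.imwrite("pics/top4.png",im[100:300,150:450,::-1])
def box(name,u0,u1,v0,v1,z0,z1):
    sub=C[v0:v1,u0:u1]; m=(sub[...,2]>z0)&(sub[...,2]<z1)&(dp[v0:v1,u0:u1]>0)
    P=sub[m]
    if len(P)<5: print(name,"none"); return
    print(name,len(P),np.median(P,0),cv2.minAreaRect(P[:,:2].astype(np.float32)))
box("bottle",362,412,215,262,40,70)
box("post",293,316,145,170,95,125)
box("cap",200,232,220,252,82,110)
print({k:manip.sense()[k] for k in("time_s","ee_pos","ee_rot","ft_force","gripper_width","joint_positions")})
E
```

```text
bottle 41 [ 426.96 -240.73   43.67] ((424.44775390625, -240.37677001953125), (17.656599044799805, 26.360567092895508), 0.20474925637245178)
post 49 [611.99   0.43 107.97] ((612.206787109375, 0.1628894805908203), (20.093536376953125, 19.739913940429688), 49.32168197631836)
cap 152 [383.58 256.02  93.81] ((382.9764709472656, 256.0945129394531), (38.27425765991211, 36.66530990600586), 46.828285217285156)
{'time_s': 8.9667, 'ee_pos': array([ 367.43, -115.57,  204.8 ]), 'ee_rot': array([[-0.91,  0.41,  0.  ],
       [ 0.41,  0.91,  0.  ],
       [-0.  ,  0.  , -1.  ]]), 'ft_force': array([1.95, 2.41, 0.41]), 'gripper_width': 68.39945172887566, 'joint_positions': array([-0.4 , -0.5 ,  1.79,  0.  ,  1.85, -1.54])}
```

View pics/top4.png

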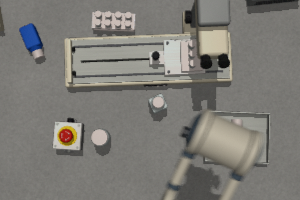

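Top view: cap still latched (z 93.8), post unmoved, and the bottle lies in the tray partly hidden by the arm. Now to the post.

apply_moves(claw=[0.2,0.2,0.2,0.2,0.2,0.2,0.2,0.2], delta_pos=[[0.01,0.05,0],[0.03,0.1,0],[0.06,0.14,0],[0.1,0.163,0],[0.15,0.163,0],[0.2,0.163,0],[0.24,0.163,0],[0.28,0.163,0]], dr=[[0,0,-0.04],[0,0,-0.08],[0,0,-0.12],[0,0,-0.16],[0,0,-0.2],[0,0,-0.24],[0,0,-0.28],[0,0,-0.31]])

```text
time_s: 9.63
ee_pos: [579.1, 0.6, 203.1]
ee_rot: [[-0.232, 0.973, -0.0], [0.973, 0.232, -0.0], [-0.0, -0.0, -1.0]]
ft_force: [0.2, 0.5, 0.3]
gripper_width: 68.7
```

apply_moves(claw=[0.2,0.2,0.2,0.2,0.2,0.2,0.2,0.2], delta_pos=[[0.03,0,0],[0.046,0,0],[0.046,0,0],[0.046,0,0],[0.046,0,-0.03],[0.046,0,-0.06],[0.046,0,-0.08],[0.046,0,-0.08]], dr=[[0,0,-0.03],[0,0,-0.048],[0,0,-0.048],[0,0,-0.048],[0,0,-0.048],[0,0,-0.048],[0,0,-0.048],[0,0,-0.048]])

```text
time_s: 10.3
ee_pos: [609.2, 0.0, 139.5]
ee_rot: [[-0.09, 0.996, -0.006], [0.996, 0.09, 0.0], [0.001, -0.006, -1.0]]
ft_force: [-0.7, 0.1, -1.2]
gripper_width: 68.0
```

apply_moves(claw=[0.2,0.2,0.2,0.2,0.2,0.2,0.2,0.2], delta_pos=[[0,0,0],[0,0,-0.03],[0,0,-0.055],[0,0,-0.075],[0,0,-0.09],[0,0,-0.1],[0,0,-0.104],[0,0,-0.104]], dr=[[0,0,-0.018],[0,0,-0.018],[0,0,-0.018],[0,0,-0.018],[0,0,-0.018],[0,0,-0.018],[0,0,-0.018],[0,0,-0.018]])

```text
time_s: 10.97
ee_pos: [611.8, -0.1, 65.4]
ee_rot: [[-0.032, 0.999, -0.0], [0.999, 0.032, 0.0], [0.0, -0.0, -1.0]]
ft_force: [0.6, 0.9, 0.0]
gripper_width: 68.1
```

apply_moves(claw=[0.5,0.6,0.7,0.8,0.9,1,1,1], delta_pos=[[0,0,0],[0,0,0],[0,0,0],[0,0,0],[0,0,0],[0,0,0],[0,0,0],[0,0,0]], dr=[[0,0,0],[0,0,0],[0,0,0],[0,0,0],[0,0,0],[0,0,0],[0,0,0],[0,0,0]], newtons=30)

```text
time_s: 11.63
ee_pos: [613.7, 0.0, 66.4]
ee_rot: [[-0.032, 0.999, 0.005], [0.999, 0.032, -0.0], [-0.0, 0.005, -1.0]]
ft_force: [5.0, 0.4, -0.6]
gripper_width: 21.7
```

apply_moves(claw=[1,1,1,1,1,1,1,1], delta_pos=[[0,0.015,0],[-0.001,0.04,0],[-0.002,0.065,0],[-0.003,0.09,0],[-0.004,0.12,0],[-0.005,0.15,0],[-0.006,0.175,0],[-0.007,0.195,0]], dr=[[0,0,0],[0,0,0],[0,0,0],[0,0,0],[0,0,0],[0,0,0],[0,0,0],[0,0,0]])

```text
time_s: 12.3
ee_pos: [608.1, 147.1, 66.4]
ee_rot: [[-0.032, 0.999, 0.004], [1.0, 0.032, -0.0], [-0.001, 0.004, -1.0]]
ft_force: [6.2, -2.4, 1.5]
gripper_width: 21.9
```

apply_moves(claw=[1,1,1,1,1,1,1,1], delta_pos=[[0,0.003,0],[0,0.006,0],[0,0.009,0],[0,0.012,0],[0,0.015,0],[-0.001,0.018,0],[-0.001,0.021,0],[-0.001,0.021,0]], dr=[[0,0,0],[0,0,0],[0,0,0],[0,0,0],[0,0,0],[0,0,0],[0,0,0],[0,0,0]])

```text
time_s: 12.97
ee_pos: [607.5, 162.1, 66.4]
ee_rot: [[-0.031, 1.0, 0.004], [1.0, 0.031, 0.001], [0.001, 0.004, -1.0]]
ft_force: [7.9, -0.5, 2.9]
gripper_width: 21.9
```

apply_moves(claw=[1,1,1,1,1,1,1,1], delta_pos=[[-0.001,0.003,0],[-0.001,0.006,0],[-0.001,0.009,0],[-0.001,0.011,0],[-0.002,0.013,0],[-0.002,0.015,0],[-0.002,0.017,0],[-0.002,0.017,0]], dr=[[0,0,0],[0,0,0],[0,0,0],[0,0,0],[0,0,0],[0,0,0],[0,0,0],[0,0,0]])

```text
time_s: 13.63
ee_pos: [607.0, 174.5, 66.4]
ee_rot: [[-0.031, 1.0, 0.007], [1.0, 0.031, 0.001], [0.0, 0.007, -1.0]]
ft_force: [12.4, -1.0, 1.2]
gripper_width: 21.8
```

apply_moves(claw=[1,1,1,1,1,1,1,1], delta_pos=[[0,0.002,0],[0,0.004,0],[0,0.006,0],[0,0.008,0],[0,0.009,0],[0,0.01,0],[0,0.01,0],[0,0.01,0]], dr=[[0,0,0],[0,0,0],[0,0,0],[0,0,0],[0,0,0],[0,0,0],[0,0,0],[0,0,0]])

```text
time_s: 14.3
ee_pos: [606.7, 181.9, 66.4]
ee_rot: [[-0.031, 1.0, 0.006], [1.0, 0.031, 0.001], [0.0, 0.006, -1.0]]
ft_force: [10.5, -0.7, 1.9]
gripper_width: 21.7
```

apply_moves(claw=[1,1,1,1,1,1,1,1], delta_pos=[[0.002,0.002,0],[0.002,0.004,0],[0.002,0.006,0],[0.002,0.008,0],[0.002,0.01,0],[0.002,0.012,0],[0.002,0.014,0],[0.002,0.014,0]], dr=[[0,0,0],[0,0,0],[0,0,0],[0,0,0],[0,0,0],[0,0,0],[0,0,0],[0,0,0]])

```text
time_s: 14.97
ee_pos: [606.3, 192.7, 66.3]
ee_rot: [[-0.031, 1.0, 0.001], [1.0, 0.031, 0.0], [0.0, 0.001, -1.0]]
ft_force: [3.0, -1.2, 6.1]
gripper_width: 21.6
```

apply_moves(claw=[1,1,1,1,1,1,1,1], delta_pos=[[0,0.002,0],[0,0.004,0],[0,0.006,0],[0,0.008,0],[0,0.008,0],[0,0.008,0],[0,0.008,0],[0,0.008,0]], dr=[[0,0,0],[0,0,0],[0,0,0],[0,0,0],[0,0,0],[0,0,0],[0,0,0],[0,0,0]])

```text
time_s: 15.63
ee_pos: [606.1, 197.1, 66.3]
ee_rot: [[-0.03, 1.0, 0.0], [1.0, 0.03, -0.002], [-0.002, 0.0, -1.0]]
ft_force: [1.1, -5.3, 6.7]
gripper_width: 22.1
```

apply_moves(claw=[1,1,1,1,1,1], delta_pos=[[0,0.002,0],[0,0.004,0],[0,0.006,0],[0,0.006,0],[0,0.006,0],[0,0.006,0]], dr=[[0,0,0],[0,0,0],[0,0,0],[0,0,0],[0,0,0],[0,0,0]])

```text
time_s: 16.13
ee_pos: [606.1, 197.0, 66.2]
ee_rot: [[-0.027, 1.0, -0.001], [1.0, 0.027, -0.009], [-0.009, -0.001, -1.0]]
ft_force: [-1.6, -20.3, 9.4]
gripper_width: 21.9
```

The carriage is at its end stop: 20 N and no further motion at y = 197. I'll relax, release and lift.

apply_moves(claw=[1,1,0.6,0.4,0.3,0.2,0.2,0.2], delta_pos=[[0,-0.004,0],[0,-0.006,0],[0,-0.006,0],[0,-0.006,0],[0,-0.006,0],[0,-0.006,0],[0,-0.006,0.01],[0,-0.006,0.03]], dr=[[0,0,0],[0,0,0],[0,0,0],[0,0,0],[0,0,0],[0,0,0],[0,0,0],[0,0,0]])

```text
time_s: 16.8
ee_pos: [604.3, 198.7, 85.3]
ee_rot: [[-0.032, 0.999, -0.005], [0.999, 0.032, -0.001], [-0.001, -0.005, -1.0]]
ft_force: [-0.0, -0.3, -0.2]
gripper_width: 68.3
```

apply_moves(claw=[0.2,0.2,0.2,0.2,0.2,0.2,0.2,0.2], delta_pos=[[0,0,0.03],[0,0,0.07],[0,0,0.11],[-0.03,0.01,0.14],[-0.08,0.025,0.14],[-0.13,0.04,0.14],[-0.18,0.055,0.14],[-0.23,0.07,0.14]], dr=[[0,0,0],[0,0,0],[0,0,0],[0,0,0],[0,0,0],[0,0,0],[0,0,0],[0,0,0]])

```text
time_s: 17.47
ee_pos: [431.5, 251.6, 193.1]
ee_rot: [[-0.031, 1.0, 0.0], [1.0, 0.031, 0.0], [0.0, 0.0, -1.0]]
ft_force: [-1.1, 1.2, 0.9]
gripper_width: 68.5
```

```bash
cat > chk.py <<'E'
from cell import manip, optics
from h import *
import sys
np.set_printoptions(precision=2,suppress=True)
im,dp=optics.get_image("top");p=optics.camera_params("top");C=cloud(dp,p)
cv2.imwrite(f"pics/{sys.argv[1]}.png",cv2.resize(im[90:290,150:450,::-1],None,fx=2.4,fy=2.4))
def box(name,u0,u1,v0,v1,z0,z1):
    sub=C[v0:v1,u0:u1]; m=(sub[...,2]>z0)&(sub[...,2]<z1)&(dp[v0:v1,u0:u1]>0)
    P=sub[m]
    if len(P)<5: print(name,"none"); return
    print(name,len(P),np.median(P,0),cv2.minAreaRect(P[:,:2].astype(np.float32)))
box("bottle",362,412,215,262,38,70)
box("post",215,260,140,180,95,125)
box("cap",200,232,220,252,82,110)
box("jar",238,265,225,252,80,110)
box("twin",295,320,190,218,85,120)
box("loupe",333,354,225,252,45,75)
print({k:manip.sense()[k] for k in("time_s","ee_pos","ee_rot","ft_force","gripper_width","joint_positions")})
E
python3 chk.py top5
```

```text
bottle 491 [ 374.54 -238.39   49.16] ((368.361083984375, -239.68450927734375), (56.10095977783203, 132.908447265625), 76.49761962890625)
post 51 [603.63 195.01 108.33] ((604.5104370117188, 195.94345092773438), (20.330734252929688, 20.37558364868164), 47.277042388916016)
cap 77 [377.94 258.54  93.52] ((380.8096618652344, 260.86822509765625), (38.0944938659668, 20.859066009521484), 25.34648895263672)
jar 211 [378.34 159.22  96.36] ((379.76739501953125, 159.63497924804688), (42.584537506103516, 45.26405334472656), 0.23346510529518127)
twin 107 [477.63  -8.05 106.01] ((477.9388732910156, -6.855365753173828), (30.47114372253418, 31.28812599182129), 61.86800003051758)
loupe 235 [ 376.97 -116.52   61.45] ((376.96295166015625, -116.51573181152344), (46.34187316894531, 46.53848648071289), 0.8232426047325134)
{'time_s': 17.5167, 'ee_pos': array([425.97, 253.57, 193.28]), 'ee_rot': array([[-0.03,  1.  , -0.  ],
       [ 1.  ,  0.03,  0.  ],
       [ 0.  , -0.  , -1.  ]]), 'ft_force': array([0.79, 5.15, 1.61]), 'gripper_width': 68.11845224646339, 'joint_positions': array([ 0.47, -0.19,  1.57,  0.  ,  1.76,  0.43])}
```

View pics/top5.png

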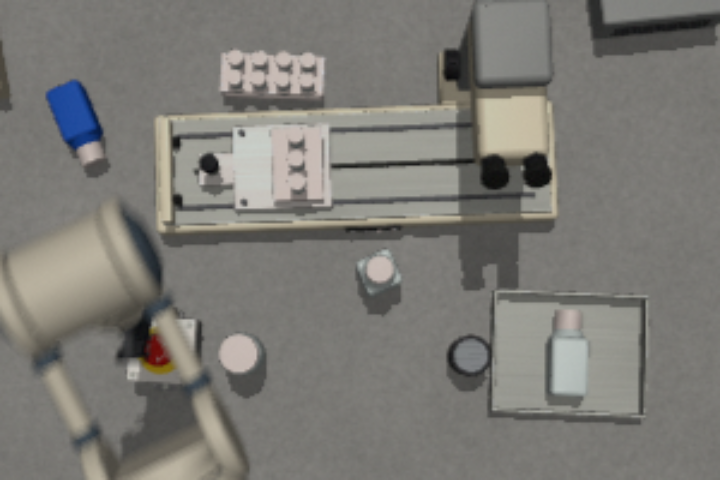

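The carriage (post at crop (208,163)) is out by the end plate. The bottle lies in the tray around (568,352), and the bystanders have not moved. Now the twist.

apply_moves(claw=[0.2,0.2,0.2,0.2,0.2,0.2,0.2,0.2], delta_pos=[[-0.05,0.006,0],[-0.067,0.0067,0],[-0.067,0.0067,0],[-0.067,0.0067,0],[-0.067,0.0067,-0.02],[-0.067,0.0067,-0.05],[-0.067,0.0067,-0.08],[-0.067,0.0067,-0.1]], dr=[[0,0,0],[0,0,0],[0,0,0],[0,0,0],[0,0,0],[0,0,0],[0,0,0],[0,0,0]], newtons=40)

```text
time_s: 18.18
ee_pos: [383.7, 255.6, 115.6]
ee_rot: [[-0.031, 1.0, -0.001], [1.0, 0.031, -0.001], [-0.001, -0.002, -1.0]]
ft_force: [0.0, -0.4, -0.9]
gripper_width: 68.2
```

apply_moves(claw=[0.2,0.2,0.2,0.2,0.2,0.2,0.2,0.2], delta_pos=[[0,0,-0.02],[0,0,-0.035],[0,0,-0.05],[0,0,-0.06],[0,0,-0.068],[0,0,-0.072],[0,0,-0.072],[0,0,-0.072]], dr=[[0,0,0],[0,0,0],[0,0,0],[0,0,0],[0,0,0],[0,0,0],[0,0,0],[0,0,0]])

```text
time_s: 18.85
ee_pos: [383.4, 256.4, 64.1]
ee_rot: [[-0.032, 1.0, 0.001], [1.0, 0.032, 0.0], [0.0, 0.001, -1.0]]
ft_force: [-0.2, -0.6, 0.3]
gripper_width: 68.5
```

apply_moves(claw=[0.4,0.45,0.5,0.6,0.7,0.8,0.8,0.8], delta_pos=[[0,0,0],[0,0,0],[0,0,0],[0,0,0],[0,0,0],[0,0,0],[0,0,0],[0,0,0]], dr=[[0,0,0],[0,0,0],[0,0,0],[0,0,0],[0,0,0],[0,0,0],[0,0,0],[0,0,0]])

```text
time_s: 19.52
ee_pos: [383.7, 256.4, 64.3]
ee_rot: [[-0.031, 1.0, 0.002], [1.0, 0.031, 0.001], [0.001, 0.002, -1.0]]
ft_force: [2.5, 0.4, 2.9]
gripper_width: 38.4
```

apply_moves(claw=[0.8,0.8,0.8,0.8,0.8,0.8,0.8,0.8], delta_pos=[[0,0,0],[0,0,0],[0,0,0],[0,0,0],[0,0,0],[0,0,0],[0,0,0],[0,0,0]], dr=[[0,0,-0.034],[0,0,-0.07],[0,0,-0.105],[0,0,-0.14],[0,0,-0.175],[0,0,-0.21],[0,0,-0.245],[0,0,-0.265]])

```text
time_s: 20.18
ee_pos: [385.9, 255.6, 65.2]
ee_rot: [[0.723, 0.691, 0.007], [0.691, -0.723, -0.001], [0.005, 0.005, -1.0]]
ft_force: [9.6, -3.7, 4.6]
gripper_width: 38.9
```

apply_moves(claw=[0.8,0.8,0.2,0.2,0.2,0.2,0.2,0.2], delta_pos=[[0,0,0],[0,0,0],[0,0,0],[0,0,0],[0,0,0],[0,0,0],[0,0,0.01],[0,0,0.03]], dr=[[0,0,0],[0,0,0],[0,0,0],[0,0,0],[0,0,0],[0,0,0],[0,0,0],[0,0,0]])

```text
time_s: 20.85
ee_pos: [381.7, 255.6, 84.3]
ee_rot: [[0.718, 0.696, -0.004], [0.696, -0.718, -0.002], [-0.005, -0.001, -1.0]]
ft_force: [-0.4, -0.5, -0.3]
gripper_width: 68.5
```

apply_moves(claw=[0.2,0.2,0.2,0.2,0.2,0.2,0.2,0.2], delta_pos=[[0,0,0.04],[0,0,0.09],[0,0,0.14],[-0.02,0.04,0.17],[-0.04,0.09,0.17],[-0.06,0.14,0.17],[-0.08,0.19,0.17],[-0.09,0.22,0.17]], dr=[[0,0,0],[0,0,0],[0,0,0],[0,0,0],[0,0,0],[0,0,0],[0,0,0],[0,0,0]])

```text
time_s: 21.52
ee_pos: [313.4, 424.2, 214.1]
ee_rot: [[0.716, 0.698, -0.001], [0.698, -0.716, 0.001], [0.0, -0.001, -1.0]]
ft_force: [0.4, 0.3, -0.2]
gripper_width: 68.0
```

```bash
python3 chk.py top6; python3 - <<'E'
from cell import optics
import cv2
im,_=optics.get_image("side"); cv2.imwrite("pics/side6.png",im[:,:,::-1])
E
```

```text
bottle 497 [ 374.58 -238.46   48.99] ((382.140869140625, -237.86769104003906), (46.051387786865234, 102.87000274658203), 89.41661834716797)
post 52 [604.69 196.01 108.55] ((604.8632202148438, 196.44149780273438), (19.759769439697266, 19.811880111694336), 3.83038592338562)
cap 151 [383.51 255.61 100.75] ((382.1699523925781, 257.44952392578125), (36.910343170166016, 38.00492477416992), 0.8338510990142822)
jar 212 [378.32 159.27  96.29] ((379.7522277832031, 159.6778106689453), (42.53420639038086, 45.90418243408203), 0.2220429629087448)
twin 108 [477.79  -8.03 105.97] ((478.3634033203125, -7.454267501831055), (29.88849449157715, 32.039154052734375), 47.31880187988281)
loupe 234 [ 376.98 -116.48   61.79] ((376.9348449707031, -116.40386199951172), (46.401039123535156, 46.3516845703125), 89.88980865478516)
{'time_s': 21.5667, 'ee_pos': array([312.31, 426.36, 213.33]), 'ee_rot': array([[ 0.71,  0.7 , -0.  ],
       [ 0.7 , -0.71,  0.  ],
       [-0.  , -0.  , -1.  ]]), 'ft_force': array([-3.07, -1.18, -1.52]), 'gripper_width': 68.38231326203284, 'joint_positions': array([ 0.87, -0.1 ,  1.46,  0.  ,  1.79,  1.67])}
```

View pics/side6.png

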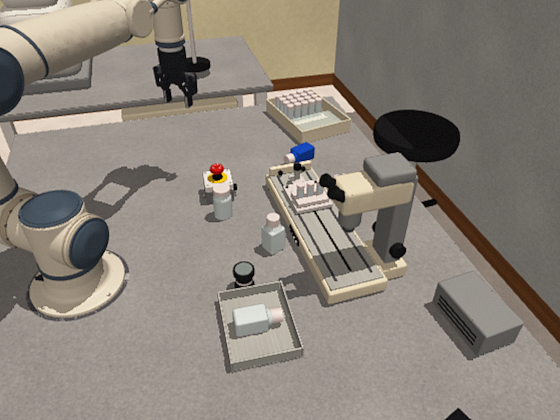

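The side view shows the cap up at (217,168), the carriage out at (310,190) and the bottle flat in the tray at (253,320). The arm is clear of everything. Handing in.

```bash
python3 -c "
from cell import manip
print(manip.sign_off())"
```

```text
the job is handed in; nothing more can be done
None
```

I did the whole job in the required order and handed it in at about 21.6 s of the 72 s. Sign-off gives no verdict, so what follows rests on my own checks.

**What I did:**
1. I pressed the stop until it latched and let go of it.
2. I gripped the toppled bottle and set it down flat in the tray.
3. I drew the carriage out by its post to the end stop.
4. I gripped the cap, twisted it about 0.8 rad clockwise and let go while it was turned, then moved the arm clear.

**Last checks:**
- **Stop:** the cap top measures 100.8 mm, the same as at the start. It read about 93.5 mm while latched.
- **Carriage:** the post moved about 196 mm. At that point it stood firm against a 20 N push, but I did not measure the joint value itself.
- **Bottle:** it lies flat about 5 mm from the tray's centre. Its upper side is at 49 mm, which puts its middle at about 26 mm.
- **Bystanders:** the upright bottle, jar and magnifier are within 1 mm of where they stood. I only looked at the vial rack in the pictures and did not measure it, and it appeared unmoved.
- **Head:** I kept the tool clear of it throughout, and no force reading pointed to contact.

No check failed or disagreed with another.

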